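# Put the beakers and napkin rings away

### The job

Put the table set away: nest all the metal beakers that are out into one upright stack standing on the round tray, and hang every open napkin ring on the rod of the ring stand, passing the rod through the ring's gap so that the ring hangs freely with its tab up. There are three or four beakers and three or four rings; leave the salt cellar and the coffee capsules where they are.

Things in the scene. Friction and masses are not known exactly. Their poses are not given: they have to be found in the camera images.
- rail: fixed stand for napkin rings: dark wooden foot 64 x 250 x 12 mm, two steel posts at its ends (local y = +-105 mm) that carry one level steel rod, 10 mm thick, along its own y axis; rod axis 70 mm above the worktop, clear length between posts 200 mm. Origin: centre of the foot's underside; x level across the rod, z up
- tray: fixed round light wooden tray, 140 mm across; its floor is 8 mm above the worktop, 64 mm in radius, inside a rim 16 mm high. Origin: centre of its underside. (Wall cabinets hang over the back of the worktop, from x = 0.54 m back and z = 0.46 m up: keep the wrist clear of them)
- beaker_1: metal stacking beaker (all alike), 66 mm high, 70 g: top 22 mm a straight band, 56 mm outside, 49 mm inside; below it a shoulder, then a cone from 45 to 30 mm at the foot. Nested, each shoulder rests on the rim below, so each stands 22 mm above the last, with 2 mm play. Origin: centre of underside; z up to its mouth. None: absent
- beaker_2: stacking beaker like beaker_1; None at the start: absent
- beaker_3: stacking beaker like beaker_1; None at the start: absent
- beaker_4: stacking beaker like beaker_1; None at the start: absent
- ring_1: open steel napkin ring (all alike), 60 g, stands gap down. Bore along own x, 36 mm, centre at z 20 mm; band 4 mm thick, 30 mm long in x, inside top z 38, outside top z 42 mm; gap 18 mm wide in y with flat feet out to y +-26 mm. Wooden grip tab on top, z 42 to 77 mm, 12 mm thick in y, 20 mm in x. Hung, its inside top rests on the rod. Origin: centre of underside; z up. None: absent
- ring_2: open napkin ring like ring_1; None at the start: absent
- ring_3: open napkin ring like ring_1; None at the start: absent
- ring_4: open napkin ring like ring_1; None at the start: absent
- salt: white salt cellar, 44 mm across, 90 mm high; bystander. Origin: centre of its underside
- capsule_1: small coffee capsule, 39 mm across, 24 mm high; bystander. Origin: centre of its underside
- capsule_2: small coffee capsule, 39 mm across, 24 mm high; bystander. Origin: centre of its underside

How it is judged:
At the end, for the whole second after the job is handed in: Beakers upright (0.12 rad), nested (12 mm in plan, no underside above 85 mm) within 50 mm of the tray's centre; every ring on the rod: underside 30 to 44 mm above the stand's, within 12 mm of the rod in plan and 100 mm of its middle, tab up within 0.3 rad; all at rest (z of ring_1 in the frame of rail between 0.03 and 0.044 m and x of ring_1 in the frame of rail between -0.012 and 0.012 m and y of ring_1 in the frame of rail between -0.1 and 0.1 m and angle between each of ring_1, ring_2, ring_3, ring_4's own z axis and vertical below 0.3 rad and linear speed of each of ring_1, ring_2, ring_3, ring_4, beaker_1, beaker_2, beaker_3, beaker_4 below 0.03 m/s and z of ring_2 in the frame of rail between 0.03 and 0.044 m and x of ring_2 in the frame of rail between -0.012 and 0.012 m and y of ring_2 in the frame of rail between -0.1 and 0.1 m and z of ring_3 in the frame of rail between 0.03 and 0.044 m and x of ring_3 in the frame of rail between -0.012 and 0.012 m and y of ring_3 in the frame of rail between -0.1 and 0.1 m and z of ring_4 in the frame of rail between 0.03 and 0.044 m and x of ring_4 in the frame of rail between -0.012 and 0.012 m and y of ring_4 in the frame of rail between -0.1 and 0.1 m and horizontal distance between each of beaker_1, beaker_2, beaker_3, beaker_4 and tray below 0.05 m and angle between each of beaker_1, beaker_2, beaker_3, beaker_4's own z axis and vertical below 0.12 rad and height (world z) of each of beaker_1, beaker_2, beaker_3, beaker_4 below 0.085 m and horizontal distance between beaker_1 and beaker_2 below 0.012 m and horizontal distance between each of beaker_1, beaker_2 and beaker_3 below 0.012 m and horizontal distance between each of beaker_1, beaker_2, beaker_3 and beaker_4 below 0.012 m); the robot touches nothing.
It fails at once if a bystander (salt cellar or coffee capsule) is pushed more than 30 mm from its place (distance of any of salt, capsule_1, capsule_2 from where it was at the start of the episode above 0.03 m).
Of beaker_1, beaker_2, beaker_3, beaker_4 only 3 to 4 are there at a start; the rules pass over those that are not, and their reading is None.
Of ring_1, ring_2, ring_3, ring_4 only 3 to 4 are there at a start; the rules pass over those that are not, and their reading is None.
At some moment in a run one of ring_1, ring_2 may be knocked a few centimetres aside while the robot is not near it.
Once in a run the grip may slacken for a moment while it holds something.
It also fails if it takes over 210 s, if anything falls off the work surface, if the arm or the gripper's body presses on something with over 40 N, if the wrist force passes 120 N, or if a joint passes its speed limit or range.

### The arm

A 6-joint arm with a two-finger parallel gripper is mounted at the origin on a cart in front of the work surface, level with it; the furniture and walls round the work are solid. World frame = base frame: x ahead of the robot, y to its left, z up, the work surface at z = 0. Lengths are in m, angles in rad, forces in N, time in s.
With the tool pointing down it reaches from about 0.35 to 0.725 m from the base axis. Payload 4.3 kg.
Tool frame: the origin (TCP) lies on the front face of the gripper's body, between the roots of the fingers; the fingertips stand 73 mm ahead of it and the grasp point (between the pads) lies 54 mm ahead of it; z points along the fingers, y is the line along which they close (so a half turn about z gives the same grasp; the last joint's range is limited). The gripper opens to 85 mm and grips with 20 to 120 N. Pads are 22 mm wide; open, the fingers measure 114 mm over their backs; the gripper's body (76 mm by 85 mm) begins 54 mm behind the grasp point. The pads swing forward as they close: fully open they stand 13 mm farther back than shut.
Start: joints at [-1.247, 0.377, 0.081, 1.274, 0, 1.46], TCP at [0.242, -0.522, 0.304] pointing down, gripper open.
Joint ranges: [-2.72, 2.72], [-0.84, 1.66], [-1.02, 1.22], [-1.77, 2.12], [-1.37, 1.28], [-3.14, 3.14]. Speed limits (rad/s): [2.57, 2.57, 3.14, 3.14, 3.14, 3.14].

### API

Orientations are given as a 3x3 rotation matrix whose columns are the frame's x, y, z axes.
In Python, from rig import manip, optics, get_state gives the robot as it stands (manip), with the cameras (optics) and the readings as plain functions.
- The arm moves only by the shell command python3 steer.py 'ROWS' [OPENING] [FORCE]. ROWS is a JSON list of rows, 1 to 20 of them, each of 4 numbers: dx, dy, dz in m, then a turn about the tool's z in rad; each row is the pose to reach, as a shift and turn from the pose commanded when the command began, along the tool's axes at that moment; what a row does not reach only later rows make up. A row lasts 1/12 s, in which the tool goes at most 0.0417 m and 0.125 rad, less where a joint would pass 70% of its speed; a pose out of reach is approached as far as the arm can. OPENING is the opening from 0.0 (shut) to 1.0 (fully open), set as the command begins (- or left out keeps the last). The fingers move at their own pace and stop on an object; FORCE is the grip in N (left out, the last holds). Time passes only in rows, so rows that do not move let the fingers close. It prints the time, the measured TCP pose, the force, the opening and the grip force at its end.
- get_state(): the state, without advancing time (a new reading comes with each control period).
- optics.grab_frame(name): name is "scene" or "top"; returns the picture (480x640x3 uint8, red, green, blue); there is no depth.
- optics.calibration(name): a dict with "camera_matrix" (3x3 intrinsics, pixels), "k1" (the pictures are not rectified: a ray, as slopes to the right and down, at radius r is drawn at 1 + k1 r^2 times it, then the intrinsics apply), "R" (3x3) and "t" (3): a world point X has camera coordinates R X + t. Camera axes: x right, y down, z forward; pixel columns grow to the right and rows downward; lengths in m; the calibration is good to about 2 mm. A picture is of the moment at which its call begins. calibration takes no time and is no camera call.
- manip.finish_job(): hands the job in; it is judged then, once.
The state is a dict: "t": time; "q": joint angles; "dq": joint speeds; "joint_efforts": joint torques, N m; "tool_pos": TCP position; "tcp_rot": TCP orientation; "wrist_force": force on the tool from outside, world axes, zero at the start; "torque": the same for the moment, N m; "gripper_width": opening from 0.0 (shut) to 1.0 (fully open); "grip_force": force on a finger pad.
Only numpy, scipy, OpenCV 4.12 (cv2) and the standard library are available. Lean on these libraries where they do the work, as an engineer would, in place of code of your own. Each camera call takes 0.05 s, during which the arm holds its last target. There are 200 camera calls.

## Working session

There is one attempt and no reset: what is moved stays moved. The work goes in short steps, Python scripts to look and compute and a shell command to move; the robot and the scene stay as the last step left them, time stands still between calls to the robot, and variables do not carry over. Pictures are saved under pics/ and viewed, at most 14 in all, crops included, and the job is handed in when it is done.

```bash
ls; mkdir -p pics; python3 - <<'E'
from rig import manip, optics, get_state
import cv2
for n in("scene","top"):
    cv2.imwrite(f"pics/{n}0.png",optics.grab_frame(n)[...,::-1]); c=optics.calibration(n); print(c)
s=get_state();print(s["t"],s["tool_pos"],s["tcp_rot"],s["gripper_width"])
E
```

```text
pics
rig.py
steer.py
{'camera_matrix': array([[545.73916507,   0.        , 315.77223306],
       [  0.        , 545.73916507, 238.49464965],
       [  0.        ,   0.        ,   1.        ]]), 'k1': -0.0524885962890361, 'R': array([[-0.88950971, -0.4568983 , -0.00405152],
       [-0.23966212,  0.4740975 , -0.84722702],
       [ 0.3890174 , -0.75264567, -0.53121554]]), 't': array([0.48363642, 0.12549261, 1.14310594])}
{'camera_matrix': array([[608.79906682,   0.        , 317.32488829],
       [  0.        , 608.79906682, 245.01106854],
       [  0.        ,   0.        ,   1.        ]]), 'k1': 0.013053296298682831, 'R': array([[-0.00337994, -0.99999335,  0.00136902],
       [-0.99093893,  0.00316551, -0.13427588],
       [ 0.13427065, -0.00181046, -0.99094304]]), 't': array([0.05815422, 0.49005025, 1.27531915])}
0.1 [ 0.24154881 -0.52131523  0.30304768] [[ 9.07389271e-01  4.20290850e-01 -5.57993697e-04]
 [ 4.20291161e-01 -9.07387638e-01  1.73607987e-03]
 [ 2.23341900e-04 -1.80982006e-03 -9.99998337e-01]] 1.0019519965654244
```

View pics/scene0.png

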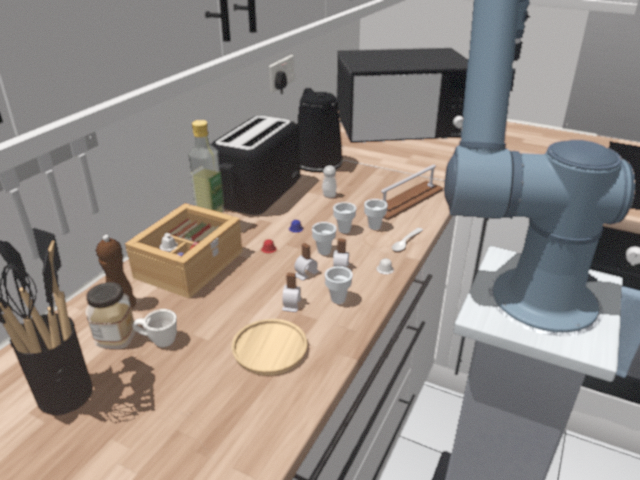

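View pics/top0.png

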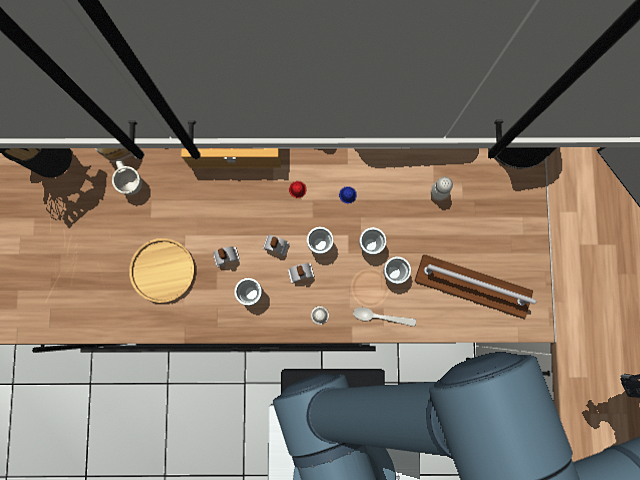

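The top view shows 4 beakers (mouths at about 320,239; 373,240; 397,270; 248,292) and 3 rings (226,257; 276,244; 301,271). The tray is at (163,271), the rail rod runs from (428,269) to (533,301), the salt is at (443,187), and the capsules are at (297,189) and (348,195). The white object at (320,315) is an extra.

```bash
python3 - <<'E'
import cv2
im=cv2.imread("pics/top0.png")
cv2.imwrite("pics/cropA.png",cv2.resize(im[225:345,205:405],None,fx=4,fy=4,interpolation=cv2.INTER_CUBIC))
cv2.imwrite("pics/cropB.png",cv2.resize(im[245:330,410:545],None,fx=5,fy=5,interpolation=cv2.INTER_CUBIC))
E
```

```text
(no output)
```

View pics/cropA.png

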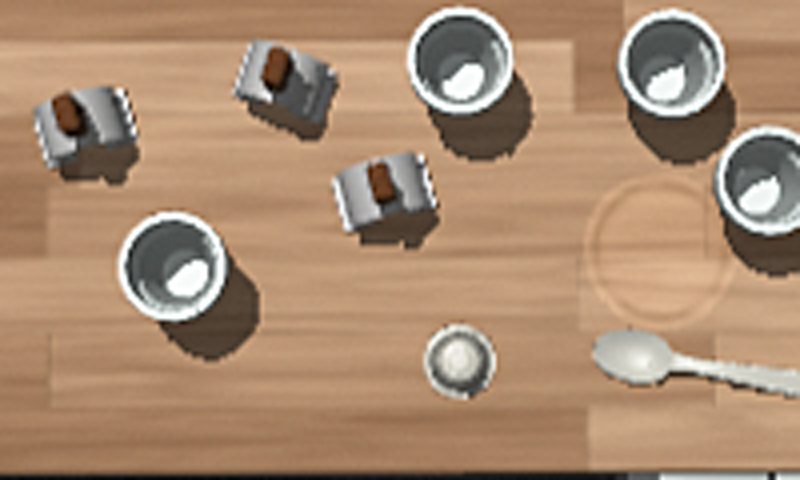

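View pics/cropB.png

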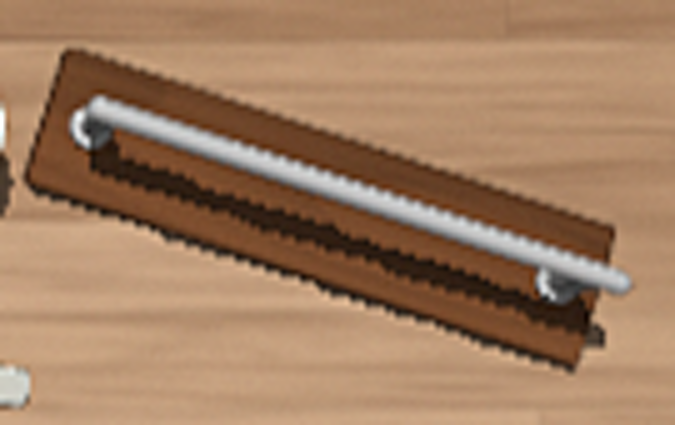

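The crops give the readings I need. Beaker rims are at (460,61), (671,63), (768,181) and (172,266). Ring feet run along image-x and the tabs lie across them. The rod runs from (97,106) to (628,284), and the foot corners are (67,50), (614,228), (575,368) and (30,187).

```bash
cat > h.py <<'E'
import numpy as np, cv2, sys
from rig import manip, optics, get_state
def ray(name,uv):
    c=optics.calibration(name);K=c["camera_matrix"]
    p=cv2.undistortPoints(np.array(uv,float).reshape(-1,1,2),K,np.array([c["k1"],0,0,0,0.]))[:,0]
    R=np.array(c["R"]); d=np.c_[p,np.ones(len(p))]@R; return -R.T@np.array(c["t"]),d
def world(name,uv,z):
    o,d=ray(name,uv); return o+d*((np.broadcast_to(z,len(d))-o[2])/d[:,2])[:,None]
def proj(name,X):
    c=optics.calibration(name);R=np.array(c["R"])
    return cv2.projectPoints(np.array(X,float).reshape(-1,1,3),cv2.Rodrigues(R)[0],np.array(c["t"],float),c["camera_matrix"],np.array([c["k1"],0,0,0,0.]))[0][:,0]
def go(x,y,z,ang=None):
    """tool shift to put TCP at x,y,z; ang = world direction (deg, mod 180) of tool y"""
    s=get_state();R=np.array(s["tcp_rot"]);d=R.T@(np.array([x,y,z])-s["tool_pos"])
    cur=np.degrees(np.arctan2(R[1,1],R[0,1])); t=0
    if ang is not None: t=-((ang-cur+90)%180-90)
    print("d",d.round(4),"turn",np.radians(t).round(3),"(alt",np.radians(t-180*np.sign(t)).round(3),") q6",s["q"][5].__round__(2),"tooly",cur.round(1),"rows>=",int(max(np.linalg.norm(d)/.0417,abs(np.radians(t))/.125))+2)
if __name__=="__main__": go(*map(float,sys.argv[1:]))
E
python3 - <<'E'
from h import *
A=lambda l:[(205+(x+.5)/4-.5,225+(y+.5)/4-.5) for x,y in l]
B=lambda l:[(410+(x+.5)/5-.5,245+(y+.5)/5-.5) for x,y in l]
b=world("top",A([(460,61),(671,63),(768,181),(172,266)]),.066);print("beak",b.round(4),np.hypot(b[:,0],b[:,1]).round(3))
r=world("top",B([(97,106),(628,284)]),.07);print("rod",r.round(4),r.mean(0),np.linalg.norm(r[1]-r[0]))
f=world("top",B([(67,50),(614,228),(575,368),(30,187)]),.012);print("foot",f.round(4),f.mean(0))
d=f[1]-f[0]+f[2]-f[3];print("ang",np.degrees(np.arctan2(d[1],d[0])),np.degrees(np.arctan2(*(r[1]-r[0])[1::-1])))
print("tray",world("top",[(163,271)],.016))
t=world("top",A([(66,107),(278,62),(380,178)]),.077);print("tabtop",t.round(4))
for q in ([(35,120),(47,168),(127,88),(137,135)],[(234,95),(259,42),(315,121),(337,78)],[(335,183),(350,232),(425,155),(437,205)]):
    w=world("top",A(q),.003);e=w[2]+w[3]-w[0]-w[1];print("ring",w.mean(0).round(4),"yang",np.degrees(np.arctan2(e[1],e[0])))
print("salt,caps",world("top",[(443,187),(297,189),(348,195)],.03).round(3))
E
```

```text
beak [[ 0.4966  0.0517  0.066 ]
 [ 0.4952 -0.0588  0.066 ]
 [ 0.433  -0.1084  0.066 ]
 [ 0.3898  0.2014  0.066 ]] [0.499 0.499 0.446 0.439]
rod [[ 0.4409 -0.1753  0.07  ]
 [ 0.3666 -0.3916  0.07  ]] [ 0.40375665 -0.28345753  0.07      ] 0.22877545331568194
foot [[ 0.4713 -0.1737  0.012 ]
 [ 0.3931 -0.4076  0.012 ]
 [ 0.3331 -0.3878  0.012 ]
 [ 0.4116 -0.1561  0.012 ]] [ 0.40227629 -0.28129438  0.012     ]
ang -108.58143084077678 -108.94731373993137
tray [[0.43690559 0.39036861 0.016     ]]
tabtop [[0.4716 0.256  0.077 ]
 [0.4948 0.1464 0.077 ]
 [0.4341 0.0933 0.077 ]]
ring [0.4694 0.2562 0.003 ] yang -70.27036342363323
ring [0.4933 0.1469 0.003 ] yang -111.60608859613644
ring [0.4326 0.0917 0.003 ] yang -72.86182609882366
salt,caps [[ 0.617 -0.218  0.03 ]
 [ 0.614  0.1    0.03 ]
 [ 0.6   -0.011  0.03 ]]
```

```bash
python3 h.py .43 -.15 .26 90; python3 h.py .3898 .2014 .2 90
```

```text
d [ 0.327  -0.2576  0.0436] turn 0.434 (alt -2.708 ) q6 1.46 tooly -65.1 rows>= 12
d [ 0.4382 -0.5933  0.1042] turn 0.434 (alt -2.708 ) q6 1.46 tooly -65.1 rows>= 19
```

```bash
python3 steer.py '[[0.327,-0.2576,0.0436,-1.5],[0.327,-0.2576,0.0436,-1.5],[0.327,-0.2576,0.0436,-1.5],[0.327,-0.2576,0.0436,-1.5],[0.327,-0.2576,0.0436,-1.5],[0.327,-0.2576,0.0436,-1.5],[0.327,-0.2576,0.0436,-1.5],[0.327,-0.2576,0.0436,-1.5],[0.327,-0.2576,0.0436,-1.5],[0.327,-0.2576,0.0436,-1.5],[0.327,-0.2576,0.0436,-1.5],[0.327,-0.2576,0.0436,-1.5],[0.327,-0.2576,0.0436,-1.5]]' 1.0 60; python3 h.py .3898 .2014 .2 90
```

```text
t: 1.18
tool_pos: [0.4301, -0.1493, 0.2598]
tcp_rot: [[-0.359, 0.933, -0.001], [0.933, 0.359, 0.0], [0.001, -0.001, -1.0]]
wrist_force: [0.0, 0.6, -0.2]
gripper_width: 0.996
grip_force: 0.0
d [0.3417 0.0884 0.06  ] turn -1.203 (alt 1.938 ) q6 0.73 tooly 21.1 rows>= 11
```

```bash
python3 steer.py '[[0.342,0.088,0.06,-1.2],[0.342,0.088,0.06,-1.2],[0.342,0.088,0.06,-1.2],[0.342,0.088,0.06,-1.2],[0.342,0.088,0.06,-1.2],[0.342,0.088,0.06,-1.2],[0.342,0.088,0.06,-1.2],[0.342,0.088,0.06,-1.2],[0.342,0.088,0.06,-1.2],[0.342,0.088,0.06,-1.2],[0.342,0.088,0.06,-1.2],[0.342,0.088,0.06,-1.2],[0.342,0.088,0.06,-1.2]]'; python3 h.py .3898 .2014 .115 90
```

```text
t: 2.27
tool_pos: [0.3912, 0.1996, 0.2003]
tcp_rot: [[-1.0, 0.013, -0.0], [0.013, 1.0, -0.0], [0.0, -0.0, -1.0]]
wrist_force: [-0.4, 0.6, 0.2]
gripper_width: 1.0
grip_force: 0.0
d [0.0014 0.0018 0.0853] turn -0.013 (alt 3.129 ) q6 0.34 tooly 89.3 rows>= 4
```

```bash
python3 steer.py '[[0.001,0.002,0.03,0],[0.001,0.002,0.06,0],[0.001,0.002,0.085,0],[0.001,0.002,0.085,0],[0.001,0.002,0.085,0]]'; python3 steer.py '[[0,0,0,0],[0,0,0,0],[0,0,0,0],[0,0,0,0],[0,0,0,0],[0,0,0,0],[0,0,0,0],[0,0,0,0]]' 0.3 60;python3 - <<'E'
from h import *
a=optics.grab_frame("scene")[130:400,220:420];cv2.imwrite("pics/g1.png",cv2.resize(a[...,::-1],None,fx=3,fy=2.2))
E
```

```text
t: 2.68
tool_pos: [0.3891, 0.2011, 0.1147]
tcp_rot: [[-1.0, 0.011, -0.003], [0.011, 1.0, -0.001], [0.003, -0.001, -1.0]]
wrist_force: [1.0, 0.9, 0.3]
gripper_width: 0.995
grip_force: 0.0
t: 3.35
tool_pos: [0.3918, 0.2026, 0.1176]
tcp_rot: [[-1.0, 0.008, 0.005], [0.008, 1.0, 0.0], [-0.005, 0.0, -1.0]]
wrist_force: [-0.7, -2.5, 7.9]
gripper_width: 0.644
grip_force: 61.6
```

View pics/g1.png

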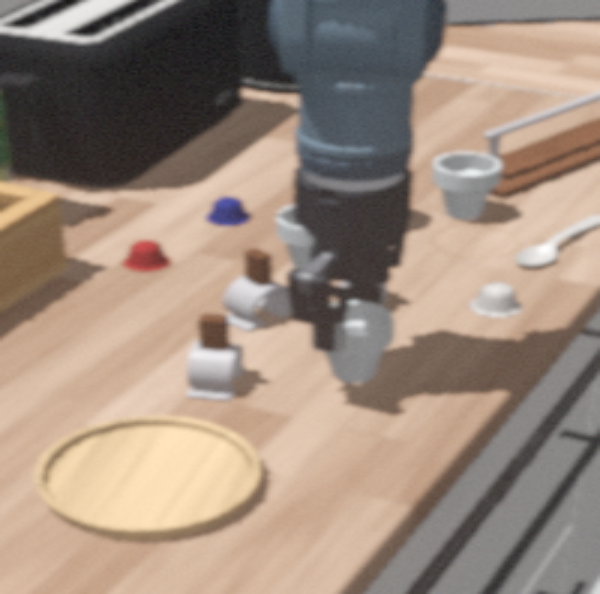

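The crop shows the beaker between the pads near (360,340), and it may be tilted. I'll zoom in.

```bash
python3 - <<'E'
from h import *
a=optics.grab_frame("scene")[225:325,300:380];cv2.imwrite("pics/g2.png",cv2.resize(a[...,::-1],None,fx=6,fy=6,interpolation=cv2.INTER_CUBIC))
E
```

```text
(no output)
```

View pics/g2.png

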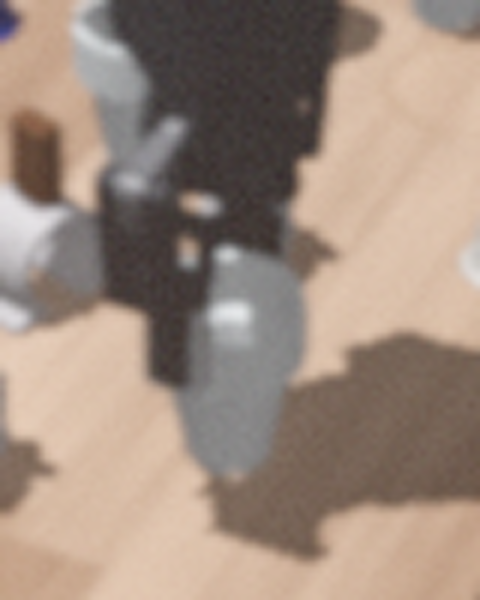

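```bash
python3 steer.py '[[0,0,0,0],[0,0,0,0],[0,0,0,0],[0,0,0,0],[0,0,-0.02,0],[0,0,-0.05,0],[0,0,-0.08,0],[0,0,-0.08,0],[0,0,-0.08,0]]' 1.0 25; python3 - <<'E'
from h import *
a=optics.grab_frame("scene")[225:325,300:380];b=optics.grab_frame("top")[250:350,200:280];cv2.imwrite("pics/g3.png",cv2.resize(np.hstack([a,b])[...,::-1],None,fx=5,fy=5,interpolation=cv2.INTER_CUBIC))
E
```

```text
t: 4.2
tool_pos: [0.3914, 0.2029, 0.1969]
tcp_rot: [[-1.0, 0.008, 0.004], [0.008, 1.0, 0.001], [-0.004, 0.001, -1.0]]
wrist_force: [-0.1, -0.7, 0.1]
gripper_width: 1.0
grip_force: 0.0
```

View pics/g3.png

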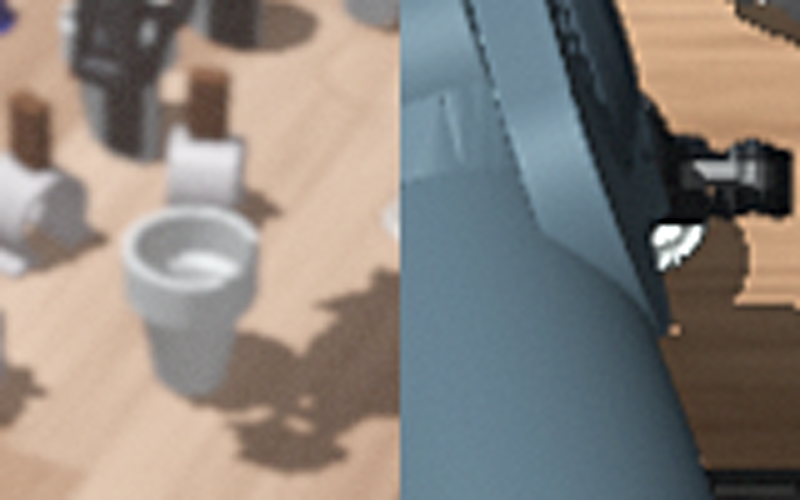

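Released, the beaker stands upright again, with its rim centre at crop (190,250), which is scene (338,275).

```bash
python3 - <<'E'
from h import *
print(world("scene",[(300+190.5/5-.5,225+250.5/5-.5)],.066), proj("scene",[[.3898,.2014,.066],[.3898,.2014,0]]))
E
python3 h.py .39 .2014 .11 90
```

```text
[[0.38882231 0.20413991 0.066     ]] [[337.74026667 273.76583751]
 [337.18492118 299.34423238]]
d [-0.0005 -0.0009  0.0847] turn -0.008 (alt 3.134 ) q6 0.34 tooly 89.6 rows>= 4
```

```bash
python3 steer.py '[[0.001,0,0.03,0],[0.001,0,0.06,0],[0.001,0,0.086,0],[0.001,0,0.086,0],[0.001,0,0.086,0],[0.001,0,0.086,0]]' 0.78 20; python3 steer.py '[[0,0,0,0],[0,0,0,0],[0,0,0,0],[0,0,-0.002,0],[0,0,-0.004,0],[0,0,-0.006,0],[0,0,-0.008,0]]' 0.5 20;python3 - <<'E'
from h import *
a=optics.grab_frame("scene")[225:325,300:380];cv2.imwrite("pics/g4.png",cv2.resize(a[...,::-1],None,fx=5,fy=5,interpolation=cv2.INTER_CUBIC))
E
```

```text
t: 4.8
tool_pos: [0.3889, 0.2023, 0.1095]
tcp_rot: [[-1.0, 0.008, -0.001], [0.008, 1.0, -0.0], [0.001, -0.0, -1.0]]
wrist_force: [1.1, -0.4, 0.4]
gripper_width: 0.779
grip_force: 0.0
t: 5.38
tool_pos: [0.389, 0.2024, 0.1176]
tcp_rot: [[-1.0, 0.008, 0.0], [0.008, 1.0, 0.0], [-0.0, 0.0, -1.0]]
wrist_force: [0.2, -0.1, 0.1]
gripper_width: 0.662
grip_force: 21.4
```

View pics/g4.png

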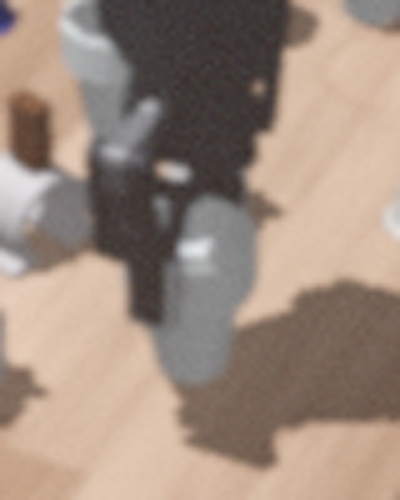

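The beaker is upright in the grip. The left finger only hides its left side, and the right band edge and foot match the free-standing view. I'll carry it to the tray.

```bash
python3 steer.py '[[0,0,-0.02,0],[0,0,-0.05,0],[0,0,-0.08,0],[0,0,-0.08,0]]' - 35; python3 h.py .437 .390 .16 90; python3 h.py .437 .390 .125 90
```

```text
t: 5.77
tool_pos: [0.3919, 0.2035, 0.2023]
tcp_rot: [[-1.0, 0.008, 0.008], [0.008, 1.0, 0.003], [-0.008, 0.003, -1.0]]
wrist_force: [1.1, 0.0, -0.7]
gripper_width: 0.653
grip_force: 37.7
d [-0.0433  0.1867  0.0432] turn -0.008 (alt 3.134 ) q6 0.34 tooly 89.6 rows>= 6
d [-0.043   0.1866  0.0782] turn -0.008 (alt 3.134 ) q6 0.34 tooly 89.6 rows>= 6
```

```bash
python3 steer.py '[[-0.01,0.03,0,0],[-0.02,0.065,0,0],[-0.03,0.1,0,0],[-0.039,0.14,0,0],[-0.047,0.187,0,0],[-0.047,0.187,0.02,0],[-0.047,0.187,0.045,0],[-0.047,0.187,0.06,0],[-0.047,0.187,0.07,0],[-0.047,0.187,0.075,0],[-0.047,0.187,0.075,0],[-0.047,0.187,0.075,0]]'; python3 steer.py '[[0,0,0.002,0],[0,0,0.004,0],[0,0,0.005,0],[0,0,0.005,0]]';
```

```text
t: 6.77
tool_pos: [0.4377, 0.3889, 0.1227]
tcp_rot: [[-1.0, 0.008, 0.0], [0.008, 1.0, 0.0], [-0.0, 0.0, -1.0]]
wrist_force: [0.2, -1.2, -0.9]
gripper_width: 0.659
grip_force: 37.8
t: 7.1
tool_pos: [0.4384, 0.3894, 0.1187]
tcp_rot: [[-1.0, 0.008, 0.003], [0.008, 1.0, 0.001], [-0.003, 0.001, -1.0]]
wrist_force: [-0.3, -1.1, 3.7]
gripper_width: 0.662
grip_force: 27.4
```

```bash
python3 steer.py '[[0,0,0,0],[0,0,0,0],[0,0,0,0],[0,0,0,0],[0,0,-0.03,0],[0,0,-0.06,0],[0,0,-0.08,0],[0,0,-0.08,0],[0,0,-0.08,0]]' 1.0; python3 h.py .4966 .0525 .2 90
```

```text
t: 7.85
tool_pos: [0.4383, 0.3896, 0.1986]
tcp_rot: [[-1.0, 0.008, 0.003], [0.008, 1.0, 0.002], [-0.003, 0.002, -1.0]]
wrist_force: [0.0, -0.2, -0.1]
gripper_width: 1.003
grip_force: 0.0
d [-0.0609 -0.3367 -0.0019] turn -0.008 (alt 3.134 ) q6 0.63 tooly 89.6 rows>= 10
```

```bash
python3 steer.py '[[-0.06,-0.337,0,0],[-0.06,-0.337,0,0],[-0.06,-0.337,0,0],[-0.06,-0.337,0,0],[-0.06,-0.337,0,0],[-0.06,-0.337,0,0],[-0.06,-0.337,0,0],[-0.06,-0.337,0,0],[-0.06,-0.337,0,0],[-0.06,-0.337,0,0],[-0.06,-0.337,0.03,0],[-0.06,-0.337,0.06,0],[-0.06,-0.337,0.08,0],[-0.06,-0.337,0.088,0],[-0.06,-0.337,0.088,0],[-0.06,-0.337,0.088,0]]' 0.9; python3 steer.py '[[0,0,0,0],[0,0,0,0],[0,0,0,0],[0,0,0,0],[0,0,0,0],[0,0,0,0],[0,0,-0.002,0]]' 0.5 20;python3 steer.py '[[0,0,0,0],[0,0,-0.03,0],[0,0,-0.06,0],[0,0,-0.1,0],[0,0,-0.1,0],[0,0,-0.1,0],[0,0,-0.1,0]]' - 35; python3 h.py .438 .389 .21 90
```

```text
t: 9.18
tool_pos: [0.4943, 0.0525, 0.1091]
tcp_rot: [[-1.0, 0.006, -0.001], [0.006, 1.0, 0.0], [0.001, 0.0, -1.0]]
wrist_force: [-0.7, -0.2, 0.3]
gripper_width: 0.9
grip_force: 0.0
t: 9.77
tool_pos: [0.4953, 0.0515, 0.1119]
tcp_rot: [[-1.0, 0.008, 0.001], [0.008, 1.0, 0.0], [-0.001, 0.0, -1.0]]
wrist_force: [-0.2, -0.4, -0.8]
gripper_width: 0.658
grip_force: 21.5
t: 10.35
tool_pos: [0.4946, 0.0515, 0.2109]
tcp_rot: [[-1.0, 0.008, -0.0], [0.008, 1.0, -0.0], [0.0, -0.0, -1.0]]
wrist_force: [-0.8, 0.7, -0.8]
gripper_width: 0.646
grip_force: 41.1
d [0.0592 0.337  0.0009] turn -0.008 (alt 3.134 ) q6 -0.02 tooly 89.5 rows>= 10
```

```bash
python3 steer.py '[[0.059,0.337,0,0],[0.059,0.337,0,0],[0.059,0.337,0,0],[0.059,0.337,0,0],[0.059,0.337,0,0],[0.059,0.337,0,0],[0.059,0.337,0,0],[0.059,0.337,0,0],[0.059,0.337,0,0],[0.059,0.337,0,0],[0.059,0.337,0,0],[0.059,0.337,0,0],[0.059,0.337,0.02,0],[0.059,0.337,0.04,0],[0.059,0.337,0.055,0],[0.059,0.337,0.065,0],[0.059,0.337,0.067,0],[0.059,0.337,0.067,0]]';  python3 steer.py '[[0,0,0.001,0],[0,0,0.003,0],[0,0,0.005,0],[0,0,0.005,0]]'
```

```text
t: 11.85
tool_pos: [0.4385, 0.3878, 0.1439]
tcp_rot: [[-1.0, 0.009, -0.001], [0.009, 1.0, -0.001], [0.001, -0.001, -1.0]]
wrist_force: [1.3, -0.1, -0.5]
gripper_width: 0.648
grip_force: 41.0
t: 12.18
tool_pos: [0.4397, 0.3885, 0.1423]
tcp_rot: [[-1.0, 0.008, 0.004], [0.008, 1.0, -0.001], [-0.004, -0.001, -1.0]]
wrist_force: [-2.1, -4.2, 14.0]
gripper_width: 0.649
grip_force: 48.2
```

```bash
python3 steer.py '[[0,0,0,0],[0,0,0,0],[0,0,0,0],[0,0,0,0],[0,0,-0.03,0],[0,0,-0.06,0],[0,0,-0.06,0],[0,0,-0.06,0]]' 1.0; python3 h.py .4962 -.0585 .2 90
```

```text
t: 12.85
tool_pos: [0.4398, 0.39, 0.2012]
tcp_rot: [[-1.0, 0.008, 0.004], [0.008, 1.0, 0.003], [-0.004, 0.003, -1.0]]
wrist_force: [-0.9, -0.1, 0.1]
gripper_width: 1.002
grip_force: 0.0
d [-5.990e-02 -4.481e-01  3.000e-04] turn -0.008 (alt 3.134 ) q6 0.63 tooly 89.6 rows>= 12
```

```bash
python3 steer.py '[[-0.058,-0.448,0,0],[-0.058,-0.448,0,0],[-0.058,-0.448,0,0],[-0.058,-0.448,0,0],[-0.058,-0.448,0,0],[-0.058,-0.448,0,0],[-0.058,-0.448,0,0],[-0.058,-0.448,0,0],[-0.058,-0.448,0,0],[-0.058,-0.448,0,0],[-0.058,-0.448,0,0],[-0.058,-0.448,0,0],[-0.058,-0.448,0.03,0],[-0.058,-0.448,0.06,0],[-0.058,-0.448,0.08,0],[-0.058,-0.448,0.09,0],[-0.058,-0.448,0.09,0],[-0.058,-0.448,0.09,0]]' 0.9; python3 steer.py '[[0,0,0,0],[0,0,0,0],[0,0,0,0],[0,0,0,0],[0,0,0,0],[0,0,0,0],[0,0,-0.002,0]]' 0.5 20;python3 steer.py '[[0,0,0,0],[0,0,-0.03,0],[0,0,-0.06,0],[0,0,-0.1,0],[0,0,-0.12,0],[0,0,-0.12,0],[0,0,-0.12,0]]' - 35; python3 h.py .439 .389 .23 90
```

```text
t: 14.35
tool_pos: [0.4924, -0.059, 0.1088]
tcp_rot: [[-1.0, 0.007, -0.002], [0.007, 1.0, 0.0], [0.002, 0.0, -1.0]]
wrist_force: [0.0, 0.1, -0.1]
gripper_width: 0.9
grip_force: 0.0
t: 14.93
tool_pos: [0.4935, -0.0596, 0.112]
tcp_rot: [[-1.0, 0.008, 0.001], [0.008, 1.0, -0.0], [-0.001, -0.0, -1.0]]
wrist_force: [-0.2, 0.3, -1.0]
gripper_width: 0.665
grip_force: 21.4
t: 15.52
tool_pos: [0.4938, -0.0596, 0.2323]
tcp_rot: [[-1.0, 0.008, 0.003], [0.008, 1.0, -0.001], [-0.003, -0.001, -1.0]]
wrist_force: [0.8, 0.5, -2.0]
gripper_width: 0.661
grip_force: 37.7
d [0.0583 0.4482 0.0018] turn -0.008 (alt 3.134 ) q6 -0.24 tooly 89.6 rows>= 12
```

```bash
python3 steer.py '[[0.06,0.448,0,0],[0.06,0.448,0,0],[0.06,0.448,0,0],[0.06,0.448,0,0],[0.06,0.448,0,0],[0.06,0.448,0,0],[0.06,0.448,0,0],[0.06,0.448,0,0],[0.06,0.448,0,0],[0.06,0.448,0,0],[0.06,0.448,0,0],[0.06,0.448,0,0],[0.06,0.448,0,0],[0.06,0.448,0,0],[0.06,0.448,0.02,0],[0.06,0.448,0.04,0],[0.06,0.448,0.055,0],[0.06,0.448,0.064,0],[0.06,0.448,0.065,0],[0.06,0.448,0.065,0]]';  python3 steer.py '[[0,0,0.001,0],[0,0,0.002,0],[0,0,0.004,0],[0,0,0.004,0]]'
```

```text
t: 17.18
tool_pos: [0.4366, 0.3878, 0.166]
tcp_rot: [[-1.0, 0.009, -0.001], [0.009, 1.0, -0.001], [0.001, -0.001, -1.0]]
wrist_force: [0.8, -0.1, -1.4]
gripper_width: 0.656
grip_force: 37.9
t: 17.52
tool_pos: [0.4373, 0.3888, 0.1642]
tcp_rot: [[-1.0, 0.008, 0.003], [0.008, 1.0, -0.001], [-0.003, -0.0, -1.0]]
wrist_force: [-1.0, -2.6, 8.7]
gripper_width: 0.658
grip_force: 42.3
```

Seated. Next is the last beaker, at (.433, -.1084), yaw 60.

```bash
python3 steer.py '[[0,0,0,0],[0,0,0,0],[0,0,0,0],[0,0,0,0],[0,0,-0.03,0],[0,0,-0.05,0],[0,0,-0.05,0],[0,0,-0.05,0]]' 1.0; python3 h.py .434 -.108 .2 60
```

```text
t: 18.18
tool_pos: [0.4372, 0.3896, 0.2134]
tcp_rot: [[-1.0, 0.008, 0.003], [0.008, 1.0, 0.002], [-0.002, 0.002, -1.0]]
wrist_force: [-0.0, 0.7, -0.9]
gripper_width: 1.003
grip_force: 0.0
d [-0.0006 -0.4977  0.0126] turn 0.516 (alt -2.626 ) q6 0.63 tooly 89.6 rows>= 13
```

```bash
python3 steer.py '[[0.001,-0.498,0,0.516],[0.001,-0.498,0,0.516],[0.001,-0.498,0,0.516],[0.001,-0.498,0,0.516],[0.001,-0.498,0,0.516],[0.001,-0.498,0,0.516],[0.001,-0.498,0,0.516],[0.001,-0.498,0,0.516],[0.001,-0.498,0,0.516],[0.001,-0.498,0,0.516],[0.001,-0.498,0,0.516],[0.001,-0.498,0,0.516],[0.001,-0.498,0,0.516],[0.001,-0.498,0,0.516],[0.001,-0.498,0.03,0.516],[0.001,-0.498,0.06,0.516],[0.001,-0.498,0.09,0.516],[0.001,-0.498,0.102,0.516],[0.001,-0.498,0.103,0.516],[0.001,-0.498,0.103,0.516]]' 0.9; python3 steer.py '[[0,0,0,0],[0,0,0,0],[0,0,0,0],[0,0,0,0],[0,0,0,0],[0,0,0,0],[0,0,-0.002,0]]' 0.5 20;python3 steer.py '[[0,0,0,0],[0,0,-0.03,0],[0,0,-0.06,0],[0,0,-0.1,0],[0,0,-0.14,0],[0,0,-0.14,0],[0,0,-0.14,0]]' - 35; python3 h.py .438 .389 .25 60
```

```text
t: 19.85
tool_pos: [0.4303, -0.1071, 0.1082]
tcp_rot: [[-0.867, 0.498, -0.003], [0.498, 0.867, 0.002], [0.004, -0.0, -1.0]]
wrist_force: [0.1, 0.4, 0.8]
gripper_width: 0.898
grip_force: 0.0
t: 20.43
tool_pos: [0.4319, -0.1091, 0.1117]
tcp_rot: [[-0.866, 0.5, 0.001], [0.5, 0.866, -0.0], [-0.001, 0.0, -1.0]]
wrist_force: [-0.1, -0.6, -1.7]
gripper_width: 0.659
grip_force: 21.6
t: 21.02
tool_pos: [0.4332, -0.1097, 0.2536]
tcp_rot: [[-0.866, 0.5, 0.005], [0.5, 0.866, -0.002], [-0.006, 0.001, -1.0]]
wrist_force: [-0.8, -0.6, -1.1]
gripper_width: 0.647
grip_force: 40.6
d [0.2453 0.4342 0.0024] turn -0.0 (alt 3.141 ) q6 0.13 tooly 60.0 rows>= 13
```

```bash
python3 steer.py '[[0.245,0.434,0,0],[0.245,0.434,0,0],[0.245,0.434,0,0],[0.245,0.434,0,0],[0.245,0.434,0,0],[0.245,0.434,0,0],[0.245,0.434,0,0],[0.245,0.434,0,0],[0.245,0.434,0,0],[0.245,0.434,0,0],[0.245,0.434,0,0],[0.245,0.434,0,0],[0.245,0.434,0,0],[0.245,0.434,0,0],[0.245,0.434,0,0],[0.245,0.434,0.02,0],[0.245,0.434,0.04,0],[0.245,0.434,0.055,0],[0.245,0.434,0.062,0],[0.245,0.434,0.062,0]]';  python3 steer.py '[[0,0,0.001,0],[0,0,0.003,0],[0,0,0.005,0],[0,0,0.007,0],[0,0,0.007,0]]'
```

```text
t: 22.68
tool_pos: [0.4363, 0.3878, 0.1881]
tcp_rot: [[-0.865, 0.502, -0.002], [0.502, 0.865, -0.001], [0.001, -0.002, -1.0]]
wrist_force: [0.2, -0.5, -0.5]
gripper_width: 0.652
grip_force: 40.5
t: 23.1
tool_pos: [0.4374, 0.3892, 0.1863]
tcp_rot: [[-0.866, 0.501, 0.004], [0.501, 0.866, 0.001], [-0.003, 0.003, -1.0]]
wrist_force: [-3.5, -4.2, 18.5]
gripper_width: 0.65
grip_force: 50.1
```

```bash
python3 steer.py '[[0,0,0,0],[0,0,0,0],[0,0,0,0],[0,0,0,0],[0,0,-0.03,0],[0,0,-0.05,0],[0,0,-0.05,0],[0,0,-0.05,0]]' 1.0; python3 - <<'E'
from h import *
a=optics.grab_frame("top");cv2.imwrite("pics/top1.png",a[...,::-1]);b=optics.grab_frame("scene")
cv2.imwrite("pics/m1.png",np.vstack([cv2.resize(x[...,::-1],(800,300),interpolation=cv2.INTER_CUBIC) for x in (a[220:295,200:400],b[220:370,180:420])]))
E
```

```text
t: 23.77
tool_pos: [0.4372, 0.39, 0.2333]
tcp_rot: [[-0.866, 0.5, 0.002], [0.5, 0.866, 0.002], [-0.001, 0.002, -1.0]]
wrist_force: [1.1, -0.3, 0.0]
gripper_width: 0.998
grip_force: 0.0
```

View pics/m1.png

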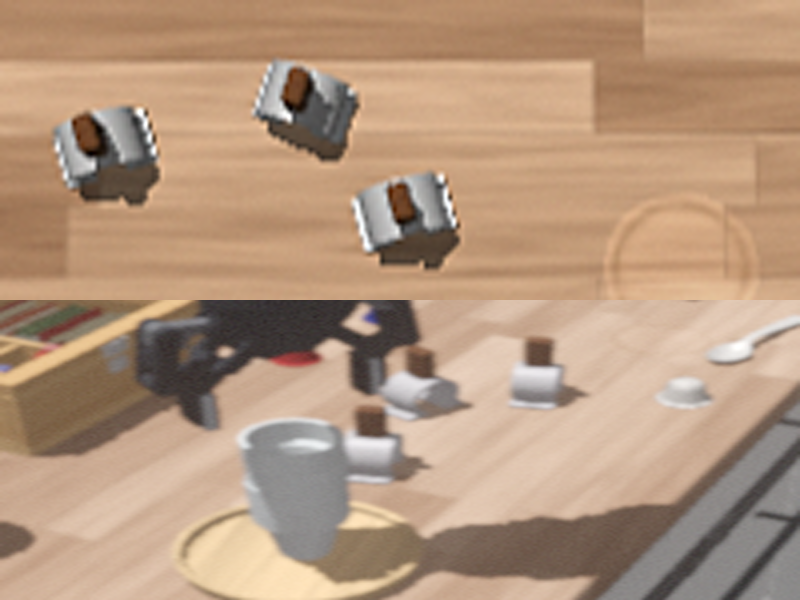

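The stack is nested and upright on the tray, and all three rings are where they were. Next is the ring at (.470,.256), yaw 110.

```bash
python3 h.py .4705 .256 .23 110
```

```text
d [-0.0964 -0.0981  0.0013] turn -0.873 (alt 2.269 ) q6 1.14 tooly 60.0 rows>= 8
```

```bash
python3 steer.py '[[-0.096,-0.098,0,-0.873],[-0.096,-0.098,0,-0.873],[-0.096,-0.098,0,-0.873],[-0.096,-0.098,0,-0.873],[-0.096,-0.098,0,-0.873],[-0.096,-0.098,0,-0.873],[-0.096,-0.098,0,-0.873],[-0.096,-0.098,0,-0.873],[-0.096,-0.098,0,-0.873],[-0.096,-0.098,0,-0.873]]' 0.5; python3 h.py .4705 .256 .118 110;  python3 steer.py '[[0,0,0.03,0],[0,0,0.06,0],[0,0,0.09,0],[0,0,0.11,0],[0,0,0.115,0],[0,0,0.115,0],[0,0,0.115,0]]'; python3 h.py .4705 .256 .118 110
```

```text
t: 24.7
tool_pos: [0.4701, 0.2564, 0.2314]
tcp_rot: [[-0.94, -0.34, -0.001], [-0.34, 0.94, -0.001], [0.002, -0.0, -1.0]]
wrist_force: [-0.5, 0.7, 0.2]
gripper_width: 0.496
grip_force: 0.0
d [-0.0004 -0.0005  0.1134] turn -0.002 (alt 3.139 ) q6 0.03 tooly 109.9 rows>= 4
t: 25.28
tool_pos: [0.4709, 0.2568, 0.1179]
tcp_rot: [[-0.94, -0.342, 0.0], [-0.342, 0.94, 0.0], [-0.0, -0.0, -1.0]]
wrist_force: [-0.1, 0.9, 0.5]
gripper_width: 0.502
grip_force: 0.0
d [ 0.0006 -0.0006 -0.0001] turn -0.0 (alt 3.141 ) q6 0.03 tooly 110.0 rows>= 2
```

```bash
python3 steer.py '[[0,0,0,0],[0,0,0,0],[0,0,0,0],[0,0,0,0],[0,0,0,0],[0,0,0,0],[0,0,0,0],[0,0,0,0],[0,0,0,0]]' 0.0 25; python3 steer.py '[[0,0,0,0],[0,0,0,0],[0,0,-0.03,0],[0,0,-0.06,0],[0,0,-0.1,0],[0,0,-0.11,0],[0,0,-0.11,0],[0,0,-0.11,0]]' - 45; python3 h.py .4025 -.282 .23 161.3; python3 -c "
import numpy as np
d=np.array([np.cos(np.radians(-108.7)),np.sin(np.radians(-108.7))])
for s in(-.06,0,.06):print(s,np.array([.4028,-.282])+s*d)"
```

```text
t: 26.03
tool_pos: [0.4716, 0.2569, 0.1186]
tcp_rot: [[-0.94, -0.342, 0.003], [-0.342, 0.94, 0.001], [-0.003, -0.0, -1.0]]
wrist_force: [-0.4, -0.1, 7.0]
gripper_width: 0.137
grip_force: 32.1
t: 26.7
tool_pos: [0.4708, 0.2566, 0.2273]
tcp_rot: [[-0.94, -0.342, 0.001], [-0.342, 0.94, 0.0], [-0.001, -0.0, -1.0]]
wrist_force: [-0.5, -0.4, -1.2]
gripper_width: 0.133
grip_force: 44.4
d [ 0.2485 -0.4828 -0.003 ] turn -0.895 (alt 2.246 ) q6 0.03 tooly 110.0 rows>= 15
-0.06 [ 0.42203678 -0.22516738]
0 [ 0.4028 -0.282 ]
0.06 [ 0.38356322 -0.33883262]
```

```bash
python3 h.py .3836 -.3388 .225 161.3
```

```text
d [ 0.2857 -0.5297  0.002 ] turn -0.895 (alt 2.246 ) q6 0.03 tooly 110.0 rows>= 16
```

```bash
python3 steer.py '[[0.286,-0.53,0.002,-0.895],[0.286,-0.53,0.002,-0.895],[0.286,-0.53,0.002,-0.895],[0.286,-0.53,0.002,-0.895],[0.286,-0.53,0.002,-0.895],[0.286,-0.53,0.002,-0.895],[0.286,-0.53,0.002,-0.895],[0.286,-0.53,0.002,-0.895],[0.286,-0.53,0.002,-0.895],[0.286,-0.53,0.002,-0.895],[0.286,-0.53,0.002,-0.895],[0.286,-0.53,0.002,-0.895],[0.286,-0.53,0.002,-0.895],[0.286,-0.53,0.002,-0.895],[0.286,-0.53,0.002,-0.895],[0.286,-0.53,0.002,-0.895],[0.286,-0.53,0.002,-0.895],[0.286,-0.53,0.002,-0.895]]'; python3 h.py .3836 -.3388 .2 161.3; python3 - <<'E'
from h import *
b=optics.grab_frame("scene");cv2.imwrite("pics/r1.png",cv2.resize(b[130:240,350:480][...,::-1],None,fx=5,fy=5,interpolation=cv2.INTER_CUBIC))
E
```

```text
t: 28.2
tool_pos: [0.3818, -0.3393, 0.2227]
tcp_rot: [[-0.323, -0.946, -0.003], [-0.946, 0.323, 0.004], [-0.003, 0.004, -1.0]]
wrist_force: [-0.0, 0.6, -0.1]
gripper_width: 0.132
grip_force: 44.4
d [-0.0009 -0.0016  0.0227] turn -0.003 (alt 3.139 ) q6 -2.09 tooly 161.1 rows>= 2
```

View pics/r1.png

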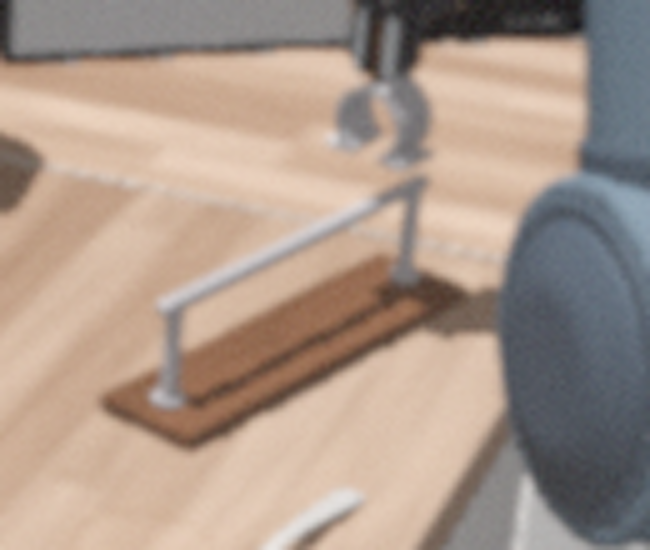

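The ring hangs upright in the fingers with its gap above the rod. Rod ends are at crop (163,305) and (415,182). I'll cross-check the rod line with the scene camera.

```bash
python3 - <<'E'
from h import *
w=world("scene",[(350+163.5/5-.5,130+305.5/5-.5),(350+415.5/5-.5,130+182.5/5-.5)],.07);print(w,w.mean(0))
n=np.array([.947,-.3206]);print(w[:,:2]@n, np.array([[.4409,-.1753],[.3666,-.3916],[.4023,-.2813],[.3836,-.3388]])@n)
E
python3 steer.py '[[-0.001,-0.001,0.01,0],[-0.001,-0.001,0.02,0],[-0.001,-0.001,0.024,0],[-0.001,-0.001,0.024,0],[-0.001,-0.001,0.024,0]]'
```

```text
[[ 0.44145606 -0.17807306  0.07      ]
 [ 0.36963562 -0.38569836  0.07      ]] [ 0.40554584 -0.28188571  0.07      ]
[0.47514911 0.47369983] [0.47373348 0.47271716 0.47116288 0.47188848]
t: 28.67
tool_pos: [0.3843, -0.3376, 0.2006]
tcp_rot: [[-0.32, -0.948, -0.001], [-0.948, 0.32, 0.001], [-0.001, 0.001, -1.0]]
wrist_force: [0.4, -0.4, -0.7]
gripper_width: 0.136
grip_force: 44.4
```

```bash
python3 steer.py '[[0,0,0.008,0],[0,0,0.016,0],[0,0,0.022,0],[0,0,0.022,0]]';python3 steer.py '[[0,0,0.006,0],[0,0,0.012,0],[0,0,0.018,0],[0,0,0.018,0]]'
```

```text
t: 29.0
tool_pos: [0.3837, -0.3379, 0.1776]
tcp_rot: [[-0.321, -0.947, -0.002], [-0.947, 0.321, 0.002], [-0.001, 0.002, -1.0]]
wrist_force: [-0.4, -0.2, -1.3]
gripper_width: 0.136
grip_force: 44.4
t: 29.33
tool_pos: [0.3839, -0.3381, 0.1599]
tcp_rot: [[-0.321, -0.947, -0.001], [-0.947, 0.321, 0.002], [-0.001, 0.002, -1.0]]
wrist_force: [-1.0, 0.4, -0.2]
gripper_width: 0.134
grip_force: 44.4
```

```bash
python3 steer.py '[[0,0,0.002,0],[0,0,0.004,0],[0,0,0.006,0],[0,0,0.006,0]]'
```

```text
t: 29.67
tool_pos: [0.3846, -0.3389, 0.1556]
tcp_rot: [[-0.321, -0.947, 0.0], [-0.947, 0.321, -0.001], [0.0, -0.001, -1.0]]
wrist_force: [-1.2, 0.4, 0.4]
gripper_width: 0.134
grip_force: 44.6
```

```bash
python3 steer.py '[[0,0,0.001,0],[0,0,0.001,0],[0,0,0.001,0]]'; python3 steer.py '[[0,0,0,0],[0,0,0,0],[0,0,0,0],[0,0,0,0],[0,0,0,0]]' 0.5; python3 steer.py '[[0,0,-0.03,0],[0,0,-0.06,0],[0,0,-0.08,0],[0,0,-0.08,0],[0,0,-0.08,0]]' ; python3 - <<'E'
from h import *
b=optics.grab_frame("scene")[130:240,350:480];a=optics.grab_frame("top")[225:335,210:340]
cv2.imwrite("pics/r2.png",cv2.resize(np.hstack([b,a])[...,::-1],None,fx=3,fy=3,interpolation=cv2.INTER_CUBIC))
E
python3 h.py .433 .0925 .23 107
```

```text
t: 29.92
tool_pos: [0.3846, -0.3389, 0.1555]
tcp_rot: [[-0.321, -0.947, 0.001], [-0.947, 0.321, -0.001], [0.001, -0.001, -1.0]]
wrist_force: [-2.4, 2.6, 8.2]
gripper_width: 0.131
grip_force: 45.8
t: 30.33
tool_pos: [0.3844, -0.3387, 0.1541]
tcp_rot: [[-0.321, -0.947, -0.0], [-0.947, 0.321, 0.0], [-0.0, 0.0, -1.0]]
wrist_force: [-0.6, 0.1, -0.7]
gripper_width: 0.499
grip_force: 0.0
t: 30.75
tool_pos: [0.3851, -0.3395, 0.2355]
tcp_rot: [[-0.321, -0.947, 0.002], [-0.947, 0.321, -0.002], [0.002, -0.003, -1.0]]
wrist_force: [1.1, -0.3, -0.1]
gripper_width: 0.502
grip_force: 0.0
d [-0.4237  0.0919  0.0038] turn 0.947 (alt -2.194 ) q6 -2.09 tooly 161.3 rows>= 12
```

View pics/r2.png

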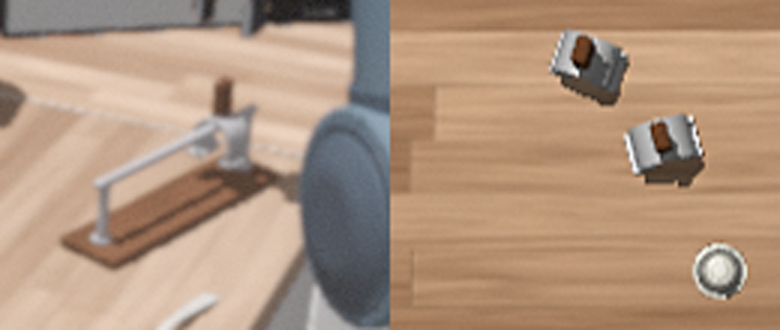

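The first ring hangs on the rod near its far end, tab up. The other two are unmoved, with tabs at top px (300,270) and (274,242).

```bash
python3 steer.py '[[-0.424,0.092,0.004,0.947],[-0.424,0.092,0.004,0.947],[-0.424,0.092,0.004,0.947],[-0.424,0.092,0.004,0.947],[-0.424,0.092,0.004,0.947],[-0.424,0.092,0.004,0.947],[-0.424,0.092,0.004,0.947],[-0.424,0.092,0.004,0.947],[-0.424,0.092,0.004,0.947],[-0.424,0.092,0.004,0.947],[-0.424,0.092,0.004,0.947],[-0.424,0.092,0.004,0.947],[-0.424,0.092,0.004,0.947],[-0.424,0.092,0.004,0.947]]' 0.5; python3 h.py .433 .0925 .118 107;  python3 steer.py '[[0,0,0.03,0],[0,0,0.06,0],[0,0,0.09,0],[0,0,0.11,0],[0,0,0.113,0],[0,0,0.113,0],[0,0,0.113,0]]'; python3 h.py .433 .0925 .118 107
```

```text
t: 32.02
tool_pos: [0.4323, 0.0929, 0.2289]
tcp_rot: [[-0.955, -0.295, -0.003], [-0.295, 0.955, -0.001], [0.003, -0.0, -1.0]]
wrist_force: [0.2, -0.7, 0.7]
gripper_width: 0.505
grip_force: 0.0
d [-0.0009 -0.0005  0.1109] turn 0.003 (alt -3.139 ) q6 -0.23 tooly 107.2 rows>= 4
t: 32.6
tool_pos: [0.4336, 0.0915, 0.1178]
tcp_rot: [[-0.957, -0.291, 0.0], [-0.291, 0.957, -0.0], [0.0, -0.0, -1.0]]
wrist_force: [-0.1, -0.1, -0.7]
gripper_width: 0.5
grip_force: 0.0
d [ 0.0003  0.0011 -0.0002] turn -0.001 (alt 3.14 ) q6 -0.23 tooly 106.9 rows>= 2
```

```bash
python3 steer.py '[[0,0,0,0],[0,0,0,0],[0,0,0,0],[0,0,0,0],[0,0,0,0],[0,0,0,0],[0,0,0,0],[0,0,0,0],[0,0,0,0]]' 0.0 25; python3 steer.py '[[0,0,0,0],[0,0,0,0],[0,0,-0.03,0],[0,0,-0.06,0],[0,0,-0.1,0],[0,0,-0.11,0],[0,0,-0.11,0],[0,0,-0.11,0]]' - 45; python3 h.py .4034 -.2825 .225 161.3
```

```text
t: 33.35
tool_pos: [0.4346, 0.0924, 0.1186]
tcp_rot: [[-0.956, -0.293, 0.003], [-0.293, 0.956, -0.0], [-0.003, -0.001, -1.0]]
wrist_force: [-0.7, -1.7, 7.0]
gripper_width: 0.132
grip_force: 31.3
t: 34.02
tool_pos: [0.4337, 0.0925, 0.2277]
tcp_rot: [[-0.956, -0.293, 0.002], [-0.293, 0.956, 0.0], [-0.002, -0.0, -1.0]]
wrist_force: [-0.1, -0.1, -1.5]
gripper_width: 0.13
grip_force: 45.0
d [ 0.1389 -0.3497  0.0026] turn -0.947 (alt 2.195 ) q6 -0.23 tooly 107.0 rows>= 11
```

```bash
python3 steer.py '[[0.139,-0.35,0.002,-0.947],[0.139,-0.35,0.002,-0.947],[0.139,-0.35,0.002,-0.947],[0.139,-0.35,0.002,-0.947],[0.139,-0.35,0.002,-0.947],[0.139,-0.35,0.002,-0.947],[0.139,-0.35,0.002,-0.947],[0.139,-0.35,0.002,-0.947],[0.139,-0.35,0.002,-0.947],[0.139,-0.35,0.002,-0.947],[0.139,-0.35,0.002,-0.947],[0.139,-0.35,0.002,-0.947],[0.139,-0.35,0.002,-0.947]]'; python3 steer.py '[[0,0,0.02,0],[0,0,0.026,0],[0,0,0.026,0],[0,0,0.026,0]]'; python3 h.py .4034 -.2825 .162 161.3
```

```text
t: 35.1
tool_pos: [0.4018, -0.2827, 0.2232]
tcp_rot: [[-0.323, -0.946, -0.003], [-0.946, 0.323, 0.003], [-0.002, 0.004, -1.0]]
wrist_force: [-0.3, 0.4, -0.9]
gripper_width: 0.129
grip_force: 45.0
t: 35.43
tool_pos: [0.4023, -0.2812, 0.1985]
tcp_rot: [[-0.319, -0.948, -0.002], [-0.948, 0.319, 0.002], [-0.001, 0.003, -1.0]]
wrist_force: [-0.2, -0.0, 0.0]
gripper_width: 0.131
grip_force: 44.9
d [ 0.001  -0.0015  0.0365] turn 0.001 (alt -3.14 ) q6 -1.99 tooly 161.4 rows>= 2
```

```bash
python3 steer.py '[[0,-0.001,0.006,0],[0,-0.001,0.014,0],[0,-0.001,0.022,0],[0,-0.001,0.03,0],[0,-0.001,0.037,0],[0,-0.001,0.037,0]]';python3 steer.py '[[0,0,0.002,0],[0,0,0.004,0],[0,0,0.006,0],[0,0,0.007,0],[0,0,0.007,0]]'
```

```text
t: 35.93
tool_pos: [0.4029, -0.2825, 0.1604]
tcp_rot: [[-0.321, -0.947, -0.002], [-0.947, 0.321, 0.002], [-0.001, 0.003, -1.0]]
wrist_force: [-0.7, 0.0, -1.0]
gripper_width: 0.131
grip_force: 45.0
t: 36.35
tool_pos: [0.404, -0.2835, 0.1556]
tcp_rot: [[-0.321, -0.947, 0.0], [-0.947, 0.321, -0.0], [0.0, -0.001, -1.0]]
wrist_force: [0.1, -0.7, 1.7]
gripper_width: 0.132
grip_force: 45.1
```

```bash
python3 steer.py '[[0,0,0.001,0],[0,0,0.001,0],[0,0,0.001,0],[0,0,0.001,0],[0,0,0.001,0]]' 0.5; python3 steer.py '[[0,0,-0.03,0],[0,0,-0.06,0],[0,0,-0.08,0],[0,0,-0.08,0],[0,0,-0.08,0]]' ; python3 - <<'E'
from h import *
b=optics.grab_frame("scene")[130:240,350:480];a=optics.grab_frame("top")[225:335,210:340]
cv2.imwrite("pics/r3.png",cv2.resize(np.hstack([b,a])[...,::-1],None,fx=3,fy=3,interpolation=cv2.INTER_CUBIC))
E
python3 h.py .4945 .1468 .23 68.4
```

```text
t: 36.77
tool_pos: [0.4039, -0.2833, 0.1543]
tcp_rot: [[-0.321, -0.947, 0.0], [-0.947, 0.321, -0.0], [0.0, -0.0, -1.0]]
wrist_force: [-1.1, 0.5, 0.3]
gripper_width: 0.498
grip_force: 0.0
t: 37.18
tool_pos: [0.4047, -0.284, 0.2356]
tcp_rot: [[-0.321, -0.947, 0.003], [-0.947, 0.321, -0.002], [0.001, -0.003, -1.0]]
wrist_force: [-0.5, 0.4, -0.4]
gripper_width: 0.501
grip_force: 0.0
d [-0.4362  0.0517  0.0037] turn -1.52 (alt 1.621 ) q6 -1.98 tooly 161.3 rows>= 14
```

View pics/r3.png

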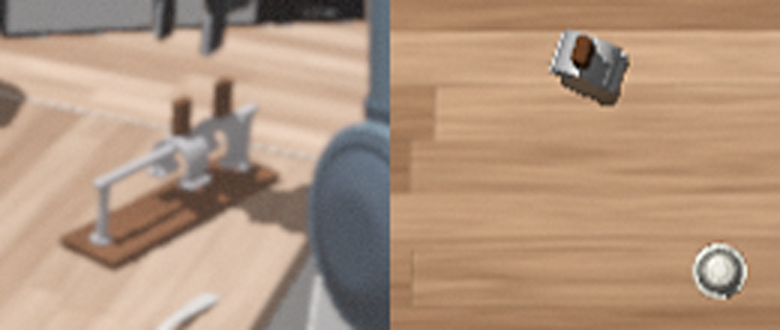

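Both rings hang with tabs up, and the last ring is unmoved with its tab at top px (274,242).

```bash
python3 steer.py '[[-0.436,0.052,0.004,1.621],[-0.436,0.052,0.004,1.621],[-0.436,0.052,0.004,1.621],[-0.436,0.052,0.004,1.621],[-0.436,0.052,0.004,1.621],[-0.436,0.052,0.004,1.621],[-0.436,0.052,0.004,1.621],[-0.436,0.052,0.004,1.621],[-0.436,0.052,0.004,1.621],[-0.436,0.052,0.004,1.621],[-0.436,0.052,0.004,1.621],[-0.436,0.052,0.004,1.621],[-0.436,0.052,0.004,1.621],[-0.436,0.052,0.004,1.621],[-0.436,0.052,0.004,1.621],[-0.436,0.052,0.004,1.621],[-0.436,0.052,0.004,1.621]]'; python3 h.py .4945 .1468 .118 68.4;  python3 steer.py '[[0,0,0.03,0],[0,0,0.06,0],[0,0,0.09,0],[0,0,0.11,0],[0,0,0.113,0],[0,0,0.113,0],[0,0,0.113,0]]'; python3 h.py .4945 .1468 .118 68.4
```

```text
t: 38.7
tool_pos: [0.4937, 0.1463, 0.2289]
tcp_rot: [[-0.931, 0.366, -0.003], [0.366, 0.931, -0.001], [0.002, -0.001, -1.0]]
wrist_force: [0.3, 0.4, -0.1]
gripper_width: 0.503
grip_force: 0.0
d [-0.0008  0.001   0.1109] turn 0.002 (alt -3.139 ) q6 0.54 tooly 68.5 rows>= 4
t: 39.28
tool_pos: [0.4949, 0.1462, 0.1179]
tcp_rot: [[-0.93, 0.368, 0.0], [0.368, 0.93, -0.0], [-0.0, 0.0, -1.0]]
wrist_force: [1.0, 0.2, 0.3]
gripper_width: 0.501
grip_force: 0.0
d [ 0.0006  0.0004 -0.0001] turn 0.001 (alt -3.141 ) q6 0.54 tooly 68.4 rows>= 2
```

```bash
python3 steer.py '[[0,0,0,0],[0,0,0,0],[0,0,0,0],[0,0,0,0],[0,0,0,0],[0,0,0,0],[0,0,0,0],[0,0,0,0],[0,0,0,0]]' 0.0 25; python3 steer.py '[[0,0,0,0],[0,0,0,0],[0,0,-0.03,0],[0,0,-0.06,0],[0,0,-0.1,0],[0,0,-0.11,0],[0,0,-0.11,0],[0,0,-0.11,0]]' - 45; python3 h.py .4227 -.2257 .225 161.3
```

```text
t: 40.03
tool_pos: [0.4954, 0.1465, 0.1183]
tcp_rot: [[-0.93, 0.368, 0.002], [0.368, 0.93, 0.0], [-0.002, 0.001, -1.0]]
wrist_force: [0.4, -0.6, 5.2]
gripper_width: 0.131
grip_force: 32.5
t: 40.7
tool_pos: [0.4947, 0.1464, 0.2271]
tcp_rot: [[-0.93, 0.368, 0.001], [0.368, 0.93, 0.0], [-0.001, 0.0, -1.0]]
wrist_force: [0.0, 1.1, -0.8]
gripper_width: 0.131
grip_force: 45.2
d [-0.07   -0.3725  0.002 ] turn 1.52 (alt -1.621 ) q6 0.54 tooly 68.4 rows>= 14
```

```bash
python3 steer.py '[[-0.07,-0.373,0.002,-1.621],[-0.07,-0.373,0.002,-1.621],[-0.07,-0.373,0.002,-1.621],[-0.07,-0.373,0.002,-1.621],[-0.07,-0.373,0.002,-1.621],[-0.07,-0.373,0.002,-1.621],[-0.07,-0.373,0.002,-1.621],[-0.07,-0.373,0.002,-1.621],[-0.07,-0.373,0.002,-1.621],[-0.07,-0.373,0.002,-1.621],[-0.07,-0.373,0.002,-1.621],[-0.07,-0.373,0.002,-1.621],[-0.07,-0.373,0.002,-1.621],[-0.07,-0.373,0.002,-1.621],[-0.07,-0.373,0.002,-1.621],[-0.07,-0.373,0.002,-1.621]]'; python3 steer.py '[[0,0,0.02,0],[0,0,0.026,0],[0,0,0.026,0],[0,0,0.026,0]]'; python3 h.py .4227 -.2257 .162 161.3
```

```text
t: 42.03
tool_pos: [0.4209, -0.2254, 0.2226]
tcp_rot: [[-0.321, -0.947, -0.004], [-0.947, 0.321, 0.003], [-0.001, 0.005, -1.0]]
wrist_force: [-0.2, 0.2, -0.0]
gripper_width: 0.134
grip_force: 45.2
t: 42.37
tool_pos: [0.4215, -0.2255, 0.1982]
tcp_rot: [[-0.321, -0.947, -0.003], [-0.947, 0.321, 0.002], [-0.001, 0.003, -1.0]]
wrist_force: [-0.1, -0.5, -0.3]
gripper_width: 0.133
grip_force: 45.1
d [-0.0002 -0.0013  0.0362] turn -0.001 (alt 3.141 ) q6 -1.87 tooly 161.3 rows>= 2
```

```bash
python3 steer.py '[[0,-0.001,0.006,0],[0,-0.001,0.014,0],[0,-0.001,0.022,0],[0,-0.001,0.03,0],[0,-0.001,0.037,0],[0,-0.001,0.037,0]]';python3 steer.py '[[0,0,0.002,0],[0,0,0.004,0],[0,0,0.006,0],[0,0,0.007,0],[0,0,0.007,0]]'
```

```text
t: 42.87
tool_pos: [0.4223, -0.2259, 0.1605]
tcp_rot: [[-0.321, -0.947, -0.002], [-0.947, 0.321, 0.002], [-0.001, 0.003, -1.0]]
wrist_force: [-1.2, 0.3, -1.1]
gripper_width: 0.132
grip_force: 45.1
t: 43.28
tool_pos: [0.4234, -0.2267, 0.1554]
tcp_rot: [[-0.321, -0.947, 0.0], [-0.947, 0.321, -0.0], [0.0, -0.0, -1.0]]
wrist_force: [-1.2, 0.3, -1.4]
gripper_width: 0.137
grip_force: 45.3
```

```bash
python3 steer.py '[[0,0,0.001,0],[0,0,0.001,0],[0,0,0.001,0],[0,0,0.001,0],[0,0,0.001,0]]' 0.5; python3 steer.py '[[0,0,-0.03,0],[0,0,-0.06,0],[0,0,-0.1,0],[0,0,-0.12,0],[0,0,-0.12,0],[0,0,-0.12,0],[0,0,-0.12,0],[0,0,-0.12,0],[0,0,-0.12,0],[0,0,-0.12,0],[0,0,-0.12,0],[0,0,-0.12,0],[0,0,-0.12,0],[0,0,-0.12,0]]' ; python3 - <<'E'
from h import *
s=optics.grab_frame("scene");f=lambda a:cv2.resize(a,(400,450),interpolation=cv2.INTER_CUBIC)
cv2.imwrite("pics/f1.png",np.hstack([f(s[130:240,355:453]),f(s[290:400,220:318])])[...,::-1])
E
```

```text
t: 43.7
tool_pos: [0.4234, -0.2266, 0.1544]
tcp_rot: [[-0.321, -0.947, 0.0], [-0.947, 0.321, -0.0], [0.0, -0.0, -1.0]]
wrist_force: [-0.1, 0.6, -0.2]
gripper_width: 0.497
grip_force: 0.0
t: 44.87
tool_pos: [0.4233, -0.2266, 0.2742]
tcp_rot: [[-0.321, -0.947, -0.0], [-0.947, 0.321, 0.0], [0.0, 0.0, -1.0]]
wrist_force: [-0.9, -0.4, 1.0]
gripper_width: 0.503
grip_force: 0.0
```

View pics/f1.png

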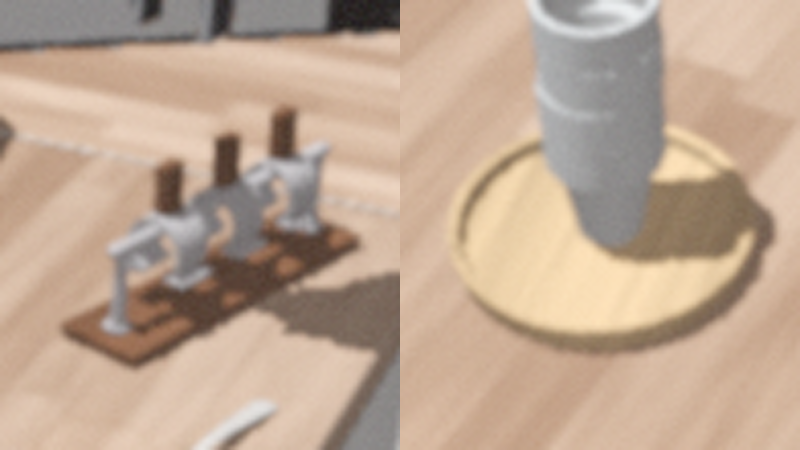

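The left half shows three rings hanging with tabs up. On the right the stack is partly cropped, so I'll check it against a projected model.

```bash
python3 - <<'E'
from h import *
s=optics.grab_frame("scene");x0,y0,k=235,255,5
im=cv2.resize(s[y0:y0+115,x0:x0+75][...,::-1],None,fx=k,fy=k,interpolation=cv2.INTER_CUBIC);o=im.copy()
th=np.linspace(0,2*np.pi,60)
for r,z in [(.028,.14),(.028,.118),(.028,.096),(.028,.074),(.028,.052),(.015,.008)]:
    p=proj("scene",np.c_[.438+r*np.cos(th),.389+r*np.sin(th),0*th+z])
    cv2.polylines(o,[np.int32((p-[x0,y0]+.5)*k)],True,(0,0,255),1)
cv2.imwrite("pics/f2.png",np.hstack([im,o]))
E
```

```text
(no output)
```

View pics/f2.png

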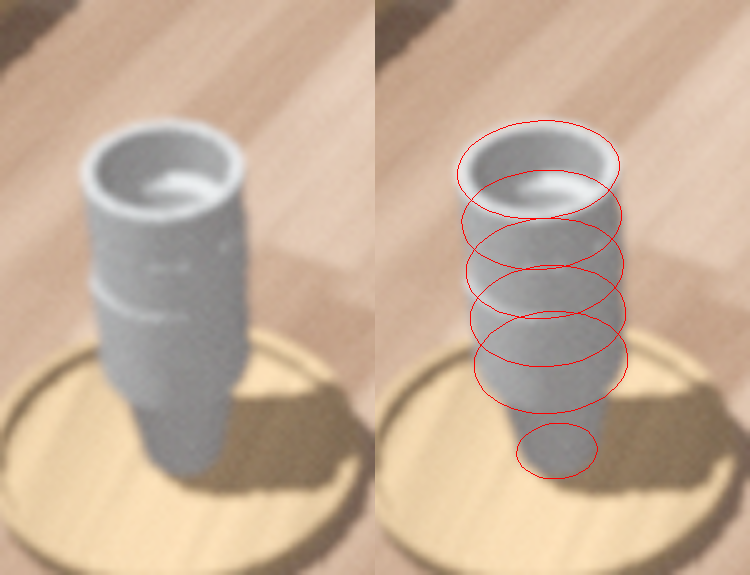

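The stack matches the projected four-beaker model: the rims agree within about 2 mm, and it is upright and fully nested. The rings hang freely and the robot is clear, so I'm handing in.

```bash
python3 -c "
from rig import manip, optics, get_state
print(manip.finish_job())"
```

```text
the job is handed in; nothing more can be done
None
```

I handed the job in at about 45 s: the four beakers are nested upright on the tray and the three rings hang on the rod with tabs up, both confirmed in the last pictures (the hand-in returned no verdict).

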